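# Set the washed jar on the drying peg and its lid in the tray

## Robot

A 6-joint arm with a two-finger parallel gripper is mounted at the origin on the work surface. World frame = base frame: x ahead of the robot, y to its left, z up, the work surface at z = 0. Lengths are in m, angles in rad, forces in N, time in s.
With the tool pointing down it reaches from about 0.275 to 1 m from the base axis. Payload 8.4 kg.
Tool frame: the origin (TCP) lies on the centre line of the jaws, within the pads' length; the fingertips stand 17 mm ahead of it and the grasp point (between the pads) lies 2 mm behind it (bot.tcp_to_tips is the z of the fingertips in the tool frame, in m); z points along the fingers, y is the line along which they close (so a half turn about z gives the same grasp; the last joint's range is limited). The gripper opens to 85 mm and grips with 20 to 120 N. Pads are 22 mm wide; open, the fingers measure 114 mm over their backs; the gripper's body (76 mm by 85 mm) begins 54 mm behind the grasp point. The pads swing forward as they close: fully open they stand 13 mm farther back than shut.
Start: joints at [-1.351, 0.353, 1.633, -0, 1.155, -0.002], TCP at [0.137, -0.61, 0.248] pointing down, gripper open.
Joint ranges: [-2.63, 2.63], [-0.92, 2.1], [0.06, 2.66], [-1.3, 4.44], [0, 2.69], [-3.02, 3.02]. Speed limits (rad/s): [2.22, 2.22, 2.79, 3.14, 3.14, 3.14].

## Interface

Orientations are given as a unit quaternion [x, y, z, w].
In Python, from workcell import bot, hand, kinematics, get_obs, vision, hand_in gives the robot as it stands. The module is installed in compiled form; this text tells all that it offers. Calls block until the motion is done:
- bot.reach(position, orientation): joint-space move of the TCP to a pose.
- bot.servo_line(position, ori=None, velocity=0.15): straight line of the TCP; ori=None keeps the orientation; velocity is the mean speed in m/s.
- bot.goto_joints(angles): joint-space move.
- hand.move_gripper(opening, strength=None): finger opening in m; strength is the grip in N (None keeps the last); returns when the fingers have stopped.
- bot.dwell(seconds).
- kinematics.solve_ik(position, orientation): joint angles nearest the present ones, or None.
- get_obs(): the state.
- vision.read_camera(name): name is "scene" or "top" or "wrist"; returns a dict with "frame" (420x560x3 uint8, red, green, blue), "intrinsics" (3x3 intrinsics, pixels), "view" (4x4, takes a point from world to camera coordinates). Camera axes: x right, y down, z forward; pixel columns grow to the right and rows downward; lengths in m; the calibration is good to about 2 mm. A picture is of the moment at which its call begins. There is no depth.
A pose or a line that the arm cannot do raises bot.IKError and nothing moves.
- hand_in(): hands the job in; it is judged then, once.
The state is a dict: "time_s": time; "joint_pos": joint angles; "joint_vel": joint speeds; "joint_efforts": joint torques, N m; "position": TCP position; "orientation": TCP orientation; "wrist_force": force on the tool from outside, world axes, zero at the start; "ft_torque": the same for the moment, N m; "gripper_width": finger opening in m; "grip_force": force on a finger pad.
Only numpy, scipy, OpenCV 4.12 (cv2) and the standard library are available. Lean on these libraries where they do the work, as an engineer would, in place of code of your own. Each camera call takes 0.05 s, during which the arm holds its last target. There are 200 camera calls.

## Task

The small square glass jar has been washed and lies on its side: turn it upside down and lower it gently over the drying peg of the red tray until its rim rests on the bamboo seat. Then gently lay its flip-top lid, flap up, into the square recess of the same tray, pressed flat home. Leave the mould, the bowl and the paddle where they are.

Things in the scene. Friction and masses are not known exactly. Their poses are not given: they have to be found in the camera images.
- jar: Square amber glass jar, no lid on, 54 x 54 mm outside, 84 mm long, walls and bottom 4 mm, open mouth 46 x 46 mm inside, a thin steel-grey band round the mouth end. Starts lying on a flat side, mouth roughly to the right (-y, within 45 degrees). Origin at its centre, on its axis (27 mm above the ledge when lying); x points along the axis out of the mouth, y and z square to its sides. About 0.2 kg.
- jar_mouth (a point): Centre of the jar's mouth, in the plane of the rim, 42 mm from the jar's centre; same axes as the jar.
- lid: The jar lid: dark grey square plate 52 x 52 x 12 mm with an upright orange flap on top, 14 mm wide (x), 38 mm long (y), reaching 29 mm above the underside. Starts lying flap up. Origin at the centre of the underside, z up. About 50 g. Turned by a quarter it fits the recess as well.
- lid_grip (a point): Point to grip on the flap, on the lid's centre line 21 mm above its underside; the 14 mm width is along x.
- tray: Red lacquered tray, fixed to the ledge, 180 mm (x) by 280 mm (y), rim 18 mm high, floor 5 mm thick. Origin at the centre of its underside, z up. The bamboo seat with its peg stands at the +y half, the lid recess at the -y half.
- peg_seat (a point): Foot of the upright drying peg, on its axis at the top of the 84 mm square bamboo seat (12 mm above the ledge). The peg is round, 34 mm in diameter and 60 mm high, straight for 48 mm and then tapering to 20 mm at its tip; the jar's rim must come down to this height. Axes as the tray.
- peg_tip (a point): Centre of the peg's flat tip, 60 mm above peg_seat.
- lid_bay (a point): Centre of the floor of the square lid recess (5 mm above the ledge): a dark frame 58 x 58 mm inside, 10 mm high above this floor, sides parallel to the tray's x and y axes. Axes as the tray.
- mould: Bystander: triangular onigiri mould of green plastic, open at the top, sides 80 mm, 38 mm high. Origin at the centre of its underside.
- bowl: Bystander: white speckled ceramic bowl, 120 mm across, 55 mm high. Origin at the centre of its underside.
- paddle: Bystander: flat bamboo rice paddle lying down, 187 mm long along its y axis, 62 mm wide, 7 mm thick. Origin on its underside 80 mm from the end of the blade (blade to +y).

How it is judged:
On the way, in this order (a step that is already met when the one before it is completed fails the run):
1. the jar stands upside down over the peg (mouth down, upright within 5 degrees), its rim down on the bamboo seat within 4 mm, let go (angle between jar's own x axis and vertical above 3.05 rad and horizontal distance between jar_mouth and peg_seat below 0.011 m and z of jar_mouth in the frame of peg_seat below 0.004 m and contact force between jar and the fingers below 0.2 N), for 0.2 s.
2. the lid then lies flap up and level in the recess, down on its floor within 4 mm, let go (horizontal distance between lid and lid_bay below 0.006 m and z of lid in the frame of lid_bay below 0.004 m and angle between lid's own z axis and vertical below 0.07 rad and contact force between lid and the fingers below 0.2 N), for 0.2 s.
At the end, for the whole second after the job is handed in: Jar upside down over the peg: upright within 5 degrees, mouth centre within 11 mm of the peg axis, rim within 4 mm of the bamboo seat. Lid flap up, level within 4 degrees, in the recess: centre within 6 mm of the recess centre, underside within 4 mm of its floor. Both at rest (angle between jar's own x axis and vertical above 3.05 rad and horizontal distance between jar_mouth and peg_seat below 0.011 m and z of jar_mouth in the frame of peg_seat below 0.004 m and horizontal distance between lid and lid_bay below 0.006 m and z of lid in the frame of lid_bay below 0.004 m and angle between lid's own z axis and vertical below 0.07 rad and linear speed of each of jar, lid below 0.02 m/s and angular speed of each of jar, lid below 0.2 rad/s); the robot touches nothing.
It fails at once if the green onigiri mould, the speckled bowl or the bamboo paddle is shifted by more than 20 mm (distance of any of mould, bowl, paddle from where it was at the start of the episode above 0.02 m).
It fails at once if the jar is rammed onto the tray or its peg (contact force between jar and tray over 40 N) (contact force between jar and tray above 40 N).
It fails at once if the lid is rammed onto the tray or its peg (contact force between lid and tray over 40 N) (contact force between lid and tray above 40 N).
It fails at once if the jar is dropped: it moves faster than 0.4 m/s with its mouth over the peg and below the peg's tip (a fall of about 8 mm) (horizontal distance between jar_mouth and peg_seat below 0.03 m and z of jar_mouth in the frame of peg_seat below 0.06 m and linear speed of jar above 0.4 m/s).
It fails at once if the lid is dropped: it moves faster than 0.4 m/s within 30 mm above the recess floor (a fall of about 8 mm) (horizontal distance between lid and lid_bay below 0.03 m and z of lid in the frame of lid_bay below 0.03 m and linear speed of lid above 0.4 m/s).
It also fails if it takes over 59 s, if anything falls off the work surface, if the arm or the gripper's body presses on something with over 40 N, if the wrist force passes 120 N, or if a joint passes its speed limit or range.

## Working session

There is one attempt and no reset: what is moved stays moved. The work goes in short steps, each a Python script; the robot and the scene stay as the last script left them, time stands still between calls to the robot, and variables do not carry over. Pictures are saved under pics/ and viewed, at most 10 in all, crops included, and the job is handed in when it is done.

```bash
mkdir -p pics
python3 - <<'E'
from workcell import vision,get_obs
import cv2,numpy as np
for n in("top","scene"):
    c=vision.read_camera(n);cv2.imwrite(f"pics/{n}0.png",c["frame"][:,:,::-1])
    np.savez(f"{n}0.npz",**c);print(n,c["intrinsics"].round(1).tolist(),np.linalg.inv(c["view"]).round(3).tolist())
o=get_obs();print(o["time_s"],o["orientation"],o["gripper_width"])
E
```

```text
top [[439.2, 0.0, 278.7], [0.0, 439.2, 207.7], [0.0, 0.0, 1.0]] [[0.018, -0.992, 0.125, 0.502], [-1.0, -0.018, -0.0, -0.015], [0.002, -0.125, -0.992, 0.896], [0.0, 0.0, 0.0, 1.0]]
scene [[444.7, 0.0, 272.4], [0.0, 444.7, 211.0], [0.0, 0.0, 1.0]] [[-0.177, 0.655, -0.735, 1.271], [0.984, 0.105, -0.143, 0.127], [-0.017, -0.749, -0.663, 0.641], [0.0, 0.0, 0.0, 1.0]]
0.1 [ 9.93857683e-01  1.10664144e-01 -6.97539246e-05 -5.90022355e-04] 0.08529404253305951
```

View pics/top0.png

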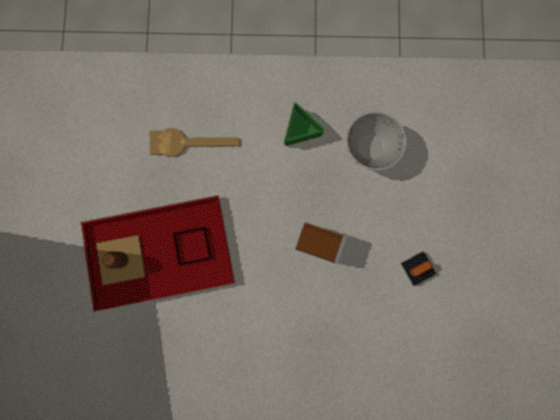

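View pics/scene0.png

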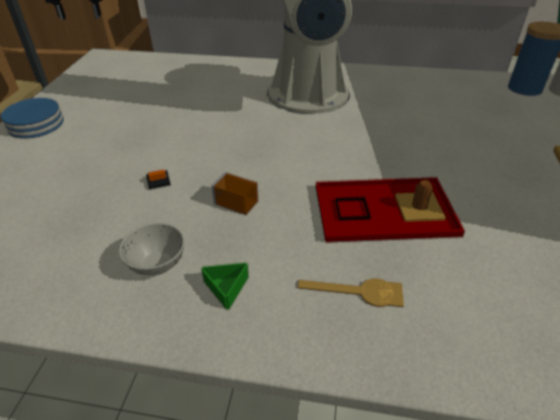

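The top view shows the jar at (322,243) with its mouth at (345,250), the lid at (419,268), the recess at (193,246) and the peg at (115,260) on the red tray. The scene view agrees. Next I'll get coarse positions and take wrist close-ups.

```bash
cat > h.py <<'E'
import numpy as np,cv2
def ray(c,px,z):
    T=np.linalg.inv(c["view"]);d=T[:3,:3]@np.linalg.inv(c["intrinsics"])@[px[0],px[1],1.]
    o=T[:3,3];return o+d*(z-o[2])/d[2]
def proj(c,p):
    q=c["intrinsics"]@(c["view"]@np.append(p,1))[:3];return q[:2]/q[2]
def down(yaw): # tool down; tool y (closing) along world angle yaw
    from scipy.spatial.transform import Rotation as R
    y=np.array([np.cos(yaw),np.sin(yaw),0]);z=np.array([0,0,-1.])
    return R.from_matrix(np.c_[np.cross(y,z),y,z]).as_quat()
E
python3 - <<'E'
from workcell import *
from h import *
c=dict(np.load("top0.npz"))
for n,p,z in(("jar",(322,242),.054),("lid",(419,268),.012),("bay",(193,246),.01),("peg",(115,260),.06),("seat",(121,260),.012)):print(n,ray(c,p,z).round(3))
q=get_obs()["orientation"]
for i,p in enumerate([(0.38,-.29,.25),(.42,-.09,.25),(.40,.19,.28),(.36,.27,.28)]):
    yaw=0 if i<2 else .1
    s=[kinematics.solve_ik(p,down(a)) for a in(np.pi/2,-np.pi/2)]
    j=get_obs()["joint_pos"];s=[x for x in s if x is not None];s.sort(key=lambda x:np.abs(np.array(x)-j).max())
    bot.goto_joints(s[0]);c=vision.read_camera("wrist");np.savez(f"w{i}.npz",**c)
    T=np.linalg.inv(c["view"]);print(get_obs()["time_s"],get_obs()["joint_pos"],T[:3,3].round(3),T[:3,2].round(2))
cv2.imwrite("pics/w.png",cv2.resize(np.vstack([np.hstack([np.load(f"w{k}.npz")["frame"] for k in r]) for r in((0,1),(2,3))])[:,:,::-1],(800,600)))
E
```

```text
jar [ 0.544 -0.099  0.054]
lid [ 0.498 -0.297  0.012]
bay [0.533 0.156 0.01 ]
peg [0.503 0.292 0.06 ]
seat [0.503 0.298 0.012]
1.6417 [-6.56392468e-01  1.20598328e-01  1.93532010e+00 -2.27879584e-04
  1.08544861e+00  9.15249342e-01] [ 0.451 -0.29   0.376] [-0.28 -0.   -0.96]
2.525 [-2.16784377e-01  3.94661131e-02  2.02537919e+00 -4.92473158e-04
  1.07644725e+00  1.35501861e+00] [ 0.491 -0.09   0.376] [-0.28 -0.   -0.96]
3.6667 [ 4.37539374e-01  2.84604578e-02  1.96562419e+00 -4.18772744e-04
  1.14790672e+00  2.00990460e+00] [0.471 0.19  0.406] [-0.28 -0.   -0.96]
4.1667 [ 6.38589459e-01  4.06965903e-02  1.95267029e+00 -5.32544559e-04
  1.14860251e+00  2.20994769e+00] [0.431 0.27  0.406] [-0.28 -0.   -0.96]
```

View pics/w.png

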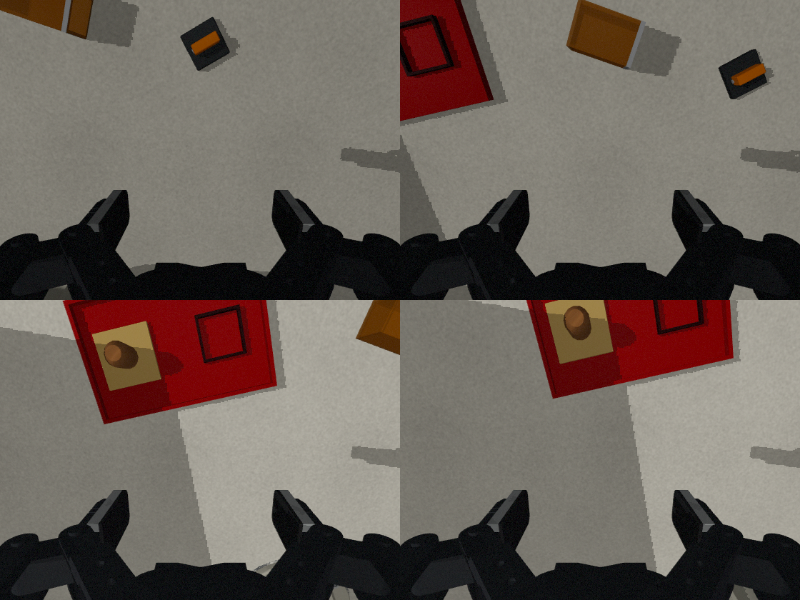

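The wrist views show all four targets near the top edge, because the wrist camera sits 70 mm ahead of the TCP. I'll retake them with the camera straight above each object so no side faces show, then measure with masks.

Run:
```python
from workcell import *
from h import *
fr=[]
for n,p in (("peg",(.433,.295,.25)),("bay",(.463,.156,.22)),("lid",(.428,-.297,.2)),("jar",(.474,-.099,.24))):
    bot.reach(p,down(np.pi/2) if 0 else get_obs()["orientation"])
    c=vision.read_camera("wrist");np.savez(f"m_{n}.npz",**c);fr.append(c["frame"][:300])
print(get_obs()["time_s"])
cv2.imwrite("pics/m.png",cv2.resize(np.vstack([np.hstack(fr[:2]),np.hstack(fr[2:])])[:,:,::-1],(800,429)))
for n,f in zip(("peg","bay","lid","jar"),fr):
    h=cv2.cvtColor(f,cv2.COLOR_RGB2HSV);print(n,[(x,y,h[y,x].tolist()) for x,y in((280,80),(280,100),(300,60),(240,90))])
```

```text
7.9333
peg [(280, 80, [21, 133, 175]), (280, 100, [13, 182, 73]), (300, 60, [10, 181, 152]), (240, 90, [21, 134, 175])]
bay [(280, 80, [179, 235, 100]), (280, 100, [1, 246, 139]), (300, 60, [179, 235, 141]), (240, 90, [0, 167, 26])]
lid [(280, 80, [102, 46, 28]), (280, 100, [0, 8, 32]), (300, 60, [21, 25, 135]), (240, 90, [20, 24, 130])]
jar [(280, 80, [15, 212, 95]), (280, 100, [15, 230, 93]), (300, 60, [21, 25, 135]), (240, 90, [14, 226, 78])]
```

View pics/m.png

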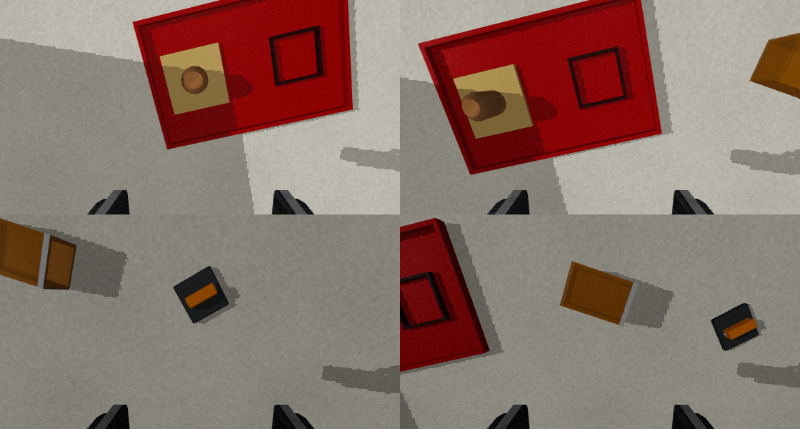

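The pictures show clean top-down views, at crop scale: peg (195,80), recess (597,78), lid plate with orange flap (202,294), and jar (597,293) with its grey band to the right. Next I'll measure them.

Run:
```python
from h import *
def comp(m,p):
    m=m.astype(np.uint8);n,l,s,_=cv2.connectedComponentsWithStats(m)
    ys,xs=np.nonzero(l==0) if 0 else np.nonzero(m);k=np.argmin((xs-p[0])**2+(ys-p[1])**2);return (l==l[ys[k],xs[k]]).astype(np.uint8)
def rect(c,m,p,z,name):
    m=comp(m,p);ct=max(cv2.findContours(m,0,1)[0],key=cv2.contourArea)[:,0]
    w=np.array([ray(c,q,z)[:2] for q in ct]);(x,y),(a,b),t=cv2.minAreaRect((w*1000).astype(np.float32))
    print(name,"c",round(x,1),round(y,1),"size",round(a,1),round(b,1),"ang",round(t,1));return ct
L=lambda n:dict(np.load(f"m_{n}.npz"))
def hsv(c):
    f=c["frame"].copy();f[255:]=255
    return [a.astype(int) for a in cv2.split(cv2.cvtColor(cv2.medianBlur(f,3),cv2.COLOR_RGB2HSV))]
c=L("bay");h,s,v=hsv(c)
for th in(40,50,60):rect(c,(v<th),(240,90),.015,f"bay{th}")
c=L("peg");h,s,v=hsv(c);red=((h<5)|(h>174))&(s>180)
rect(c,(h>=16)&(h<30)&(s>90),(250,70),.012,"seat")
rect(c,((h>5)&(h<=15)&(s>150)),(272,110),.072,"pegtip(all)")
rect(c,((h>5)&(h<=15)&(s>150)&(v>105)),(268,112),.072,"pegtip bright")
for th in(40,50,60):rect(c,(v<th),(385,50),.015,f"bay(pegview){th}")
rect(c,red|((h<32)&(s>80)),(300,120),.018,"tray")
c=L("lid");h,s,v=hsv(c);o=(h>5)&(h<20)&(s>150)
rect(c,o,(282,112),.029,"flap")
for th in(45,60):rect(c,(v<th)|o,(282,112),.012,f"plate{th}")
c=L("jar");h,s,v=hsv(c);o=(h>5)&(h<22)&(s>120)
rect(c,o,(270,110),.054,"jar amber")
print([(h[y,x],s[y,x],v[y,x]) for x,y in((318,122),(322,124),(326,126),(345,130))])
```

```text
bay40 c 534.3 158.9 size 65.3 65.0 ang 12.3
bay50 c 534.3 159.1 size 65.6 65.5 ang 12.3
bay60 c 534.3 159.0 size 65.6 65.6 ang 12.3
seat c 503.3 300.7 size 83.2 83.3 ang 12.4
pegtip(all) c 503.3 300.7 size 30.8 30.4 ang 89.8
pegtip bright c 505.2 303.4 size 25.2 23.3 ang 17.7
bay(pegview)40 c 534.1 160.0 size 65.4 67.7 ang 12.5
bay(pegview)50 c 534.1 160.1 size 65.5 68.1 ang 12.4
bay(pegview)60 c 534.0 160.1 size 65.6 68.1 ang 12.4
tray c 519.3 227.4 size 180.6 280.7 ang 12.3
flap c 497.1 -296.7 size 14.3 38.2 ang 28.8
plate45 c 497.2 -296.7 size 51.2 51.1 ang 28.7
plate60 c 497.0 -296.9 size 51.7 51.5 ang 28.6
jar amber c 544.5 -93.5 size 78.0 54.0 ang 72.0
[(np.int64(30), np.int64(2), np.int64(110)), (np.int64(90), np.int64(5), np.int64(113)), (np.int64(23), np.int64(24), np.int64(97)), (np.int64(24), np.int64(27), np.int64(96))]
```

```bash
cat >> h.py <<'E'
from scipy.spatial.transform import Rotation as R
peg=np.array([.5033,.3007,.012]);bay=np.array([.5342,.1590,.005]);lid=np.array([.4971,-.2968,0.]);TY=np.radians(12.3);LY=np.radians(28.75)
a=np.radians(72.);xj=-np.array([np.cos(a),np.sin(a),0]);jar=np.array([.5445,-.0935,.027])+.003*xj;D=.020;Z=np.array([0,0,1.])
def poses(th,psi,sgn): # pick rotation, place rotation (psi = heading of tool's horizontal part at place)
    z=np.cos(th)*-Z+np.sin(th)*xj;n=sgn*np.cross(Z,xj);R1=np.c_[np.cross(n,z),n,z]
    ax=np.cross(xj,-Z);R2=R.from_rotvec(ax*np.pi/2).as_matrix()@R1
    h=np.arctan2(R2[1,2],R2[0,2]);R2=R.from_euler('z',psi-h).as_matrix()@R2
    return R1,R2
def tcp(Rm,G):return G+.002*Rm[:,2]
E
python3 - <<'E'
from workcell import *
from h import *
j0=get_obs()["joint_pos"]
for th in(30,45,60):
  for sgn in(1,-1):
    for psi in(-60,-30,0,30,60,90,120):
      R1,R2=poses(np.radians(th),np.radians(psi),sgn);G=jar-D*xj
      js=[kinematics.solve_ik(tcp(Rm,g),R.from_matrix(Rm).as_quat()) for Rm,g in((R1,G),(R1,G+.2*Z),(R2,peg+(.062+.12)*Z),(R2,peg+.062*Z))]
      if all(j is not None for j in js):print(th,sgn,psi,[np.round(j,2).tolist() for j in js[:1]+js[2:]])
E
```

```text
30 1 -60 [[0.12, 0.67, 1.82, -0.58, 0.97, 0.85], [0.98, 0.65, 1.7, -0.9, 1.49, -2.26], [0.98, 0.83, 1.7, -0.92, 1.37, -2.12]]
30 1 0 [[0.12, 0.67, 1.82, -0.58, 0.97, 0.85], [0.93, 0.37, 2.31, 4.38, 0.82, -2.08], [0.93, 0.69, 2.31, 4.15, 0.96, -1.71]]
30 1 30 [[0.12, 0.67, 1.82, -0.58, 0.97, 0.85], [0.55, 0.31, 2.44, 3.18, 0.66, -1.59], [0.55, 0.7, 2.45, 3.17, 1.05, -1.57]]
30 1 60 [[0.12, 0.67, 1.82, -0.58, 0.97, 0.85], [0.15, 0.36, 2.32, 1.95, 0.81, -1.08], [0.15, 0.69, 2.32, 2.18, 0.97, -1.44]]
30 1 90 [[0.12, 0.67, 1.82, -0.58, 0.97, 0.85], [0.04, 0.49, 2.04, 1.28, 1.13, -0.88], [0.04, 0.73, 2.04, 1.4, 1.07, -1.14]]
30 1 120 [[0.12, 0.67, 1.82, -0.58, 0.97, 0.85], [0.09, 0.64, 1.72, 0.91, 1.47, -0.88], [0.09, 0.83, 1.72, 0.93, 1.36, -1.03]]
30 -1 -60 [[0.12, 0.67, 1.82, -0.58, 0.97, -2.29], [0.98, 0.65, 1.7, -0.9, 1.49, 0.88], [0.98, 0.83, 1.7, -0.92, 1.37, 1.02]]
30 -1 0 [[0.12, 0.67, 1.82, -0.58, 0.97, -2.29], [0.93, 0.37, 2.31, 4.38, 0.82, 1.06], [0.93, 0.69, 2.31, 4.15, 0.96, 1.43]]
30 -1 30 [[0.12, 0.67, 1.82, -0.58, 0.97, -2.29], [0.55, 0.31, 2.44, 3.18, 0.66, 1.56], [0.55, 
[... 2980 characters left out ...]
 0.32, 1.93, -0.68, 0.88, 0.21], [0.81, 0.52, 1.99, -0.86, 0.69, 0.46]]
60 -1 0 [[0.29, 0.92, 1.66, -0.81, 1.41, -2.03], [0.72, 0.22, 2.08, -0.7, 0.54, -0.3], [0.72, 0.45, 2.14, -1.19, 0.36, 0.24]]
60 -1 30 [[0.29, 0.92, 1.66, -0.81, 1.41, -2.03], [0.54, 0.18, 2.14, -0.03, 0.3, -1.53], [0.54, 0.42, 2.21, 4.05, 0.01, 0.68]]
60 -1 60 [[0.29, 0.92, 1.66, -0.81, 1.41, -2.03], [0.36, 0.22, 2.08, 0.69, 0.52, -2.81], [0.36, 0.44, 2.15, 1.21, 0.35, 2.91]]
60 -1 90 [[0.29, 0.92, 1.66, -0.81, 1.41, -2.03], [0.27, 0.32, 1.94, 0.69, 0.86, 2.95], [0.27, 0.51, 2.0, 0.88, 0.68, 2.7]]
60 -1 120 [[0.29, 0.92, 1.66, -0.81, 1.41, -2.03], [0.27, 0.43, 1.76, 0.56, 1.16, 2.6], [0.27, 0.6, 1.81, 0.62, 0.97, 2.46]]
```

Run:
```python
from workcell import *
from h import *
R1,R2=poses(np.radians(45),np.radians(120),1);q1=R.from_matrix(R1).as_quat();q2=R.from_matrix(R2).as_quat()
G=tcp(R1,jar-D*xj)
bot.reach(G-.11*R1[:,2],q1);bot.servo_line(G,velocity=.08)
hand.move_gripper(.045,60);o=get_obs();print(o["time_s"],o["gripper_width"],o["grip_force"],o["wrist_force"].round(1) if hasattr(o["wrist_force"],"round") else o["wrist_force"])
if o["gripper_width"]>.05:
    bot.servo_line(G+.2*Z,velocity=.15)
    bot.reach(tcp(R2,peg+(.062+.10)*Z),q2);bot.dwell(.3)
    o=get_obs();print(o["time_s"],o["gripper_width"],o["wrist_force"],o["position"])
fr=[]
for n in("wrist","scene","top"):
    c=vision.read_camera(n);np.savez(f"p_{n}.npz",**c);fr.append(c["frame"])
cv2.imwrite("pics/p.png",np.hstack([cv2.resize(fr[0],(400,300)),cv2.resize(fr[1][60:270,280:],(400,300))])[:,:,::-1])
```

```text
10.6583 0.05330147130262684 63.07650869479403 [-0.4  3.4  3.8]
13.875 0.05383750900123161 [-0.20245592 -0.21816876 -1.815476  ] [0.50255278 0.30184861 0.17258242]
```

View pics/p.png

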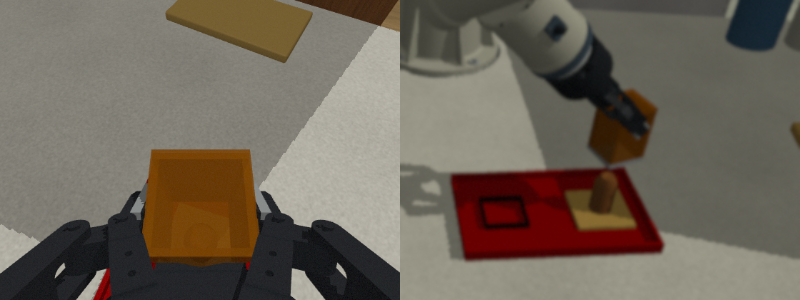

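The wrist view shows the jar held bottom-up, with the peg seen through the glass at about (200,235). In the scene view the jar is above the peg. To check tilt, I'll overlay the predicted jar edges.

Run:
```python
from workcell import *
from h import *
o=get_obs();R1,R2=poses(np.radians(45),np.radians(120),1)
G=np.array(o["position"])-.002*R2[:,2];C=G-D*Z
Rj=R2@R1.T@np.c_[xj,np.cross(Z,xj),Z]
P=lambda s:[C+Rj@np.array(v)*[.042,.027,.027] for v in s]
b=[(-1,-1,-1),(-1,-1,1),(-1,1,1),(-1,1,-1)];m=[(1,)+v[1:] for v in b]
out=[]
for n in("wrist","scene"):
    c=dict(np.load(f"p_{n}.npz"));f=c["frame"].copy()
    f=cv2.resize(f,None,fx=3,fy=3,interpolation=cv2.INTER_CUBIC)
    for pts,col in((P(b),(0,255,0)),(P(m),(0,255,255))):
        q=np.array([proj(c,p) for p in pts])*3+1;cv2.polylines(f,[q.round().astype(int)],True,col,1)
    ctr=(proj(c,C)*3).astype(int);print(n,ctr/3)
    x0=max(ctr[0]-200,0);y0=max(min(ctr[1]-200,f.shape[0]-400),0);out.append(f[y0:y0+400,x0:x0+400])
cv2.imwrite("pics/ov.png",np.hstack(out)[:,:,::-1])
```

```text
wrist [280.33333333 305.        ]
scene [434.66666667 149.        ]
```

View pics/ov.png

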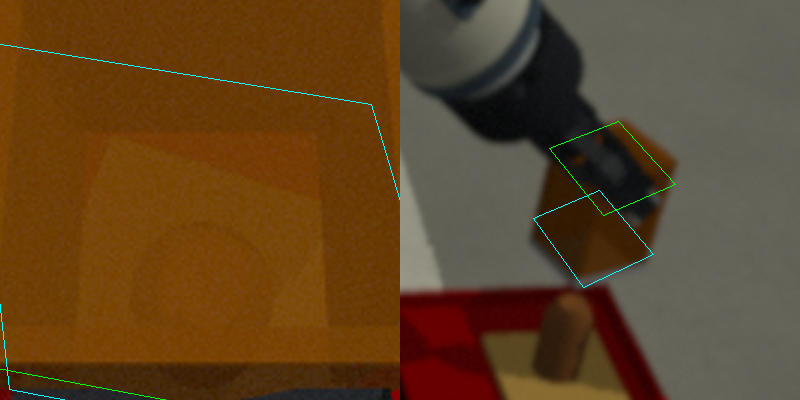

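That overlay was scaled wrongly by an operator-precedence bug, so I'm redoing it.

Run:
```python
from workcell import *
from h import *
o=get_obs();R1,R2=poses(np.radians(45),np.radians(120),1)
G=np.array(o["position"])-.002*R2[:,2];C=G-D*Z
Rj=R2@R1.T@np.c_[xj,np.cross(Z,xj),Z]
P=lambda s:[C+Rj@(np.array(v)*[.042,.027,.027]) for v in s]
b=[(-1,-1,-1),(-1,-1,1),(-1,1,1),(-1,1,-1)];m=[(1,)+v[1:] for v in b]
out=[]
for n in("wrist","scene"):
    c=dict(np.load(f"p_{n}.npz"));f=c["frame"].copy();k=2 if n=="wrist" else 4
    f=cv2.resize(f,None,fx=k,fy=k,interpolation=cv2.INTER_CUBIC)
    for pts,col in((P(b),(0,255,0)),(P(m),(0,255,255))):
        q=np.array([proj(c,p) for p in pts])*k+k/2;cv2.polylines(f,[q.round().astype(int)],True,col,1)
    ctr=(proj(c,C)*k).astype(int)
    x0=max(ctr[0]-200,0);y0=max(min(ctr[1]-200,f.shape[0]-400),0);out.append(f[y0:y0+400,x0:x0+400])
cv2.imwrite("pics/ov2.png",np.hstack(out)[:,:,::-1])
```

```text
(no output)
```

View pics/ov2.png

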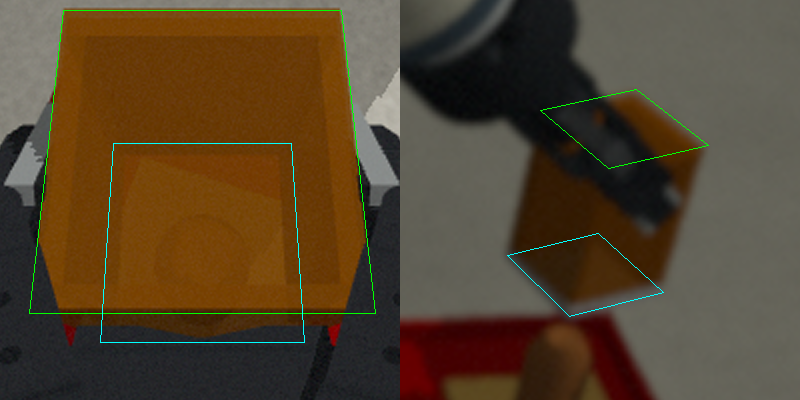

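The predicted outline matches the jar in both views: bottom face exact, mouth within about a pixel. It is upright and centred, so I'll lower it slowly while watching the force.

Run:
```python
from workcell import *
from h import *
R1,R2=poses(np.radians(45),np.radians(120),1);base=tcp(R2,peg+.062*Z)
f=lambda:np.array(get_obs()["wrist_force"])
f0=f()
for h in(.07,.05,.03,.015,.006):
    bot.servo_line(base+h*Z,velocity=.06);d=f()-f0
    print(h,d.round(1))
    if np.linalg.norm(d)>8:raise SystemExit("contact")
for h in np.arange(.005,-.0041,-.001):
    bot.servo_line(base+h*Z,velocity=.02);d=f()-f0
    if d[2]>3:break
print(h,d.round(1),get_obs()["position"]-base)
hand.move_gripper(.085,60);bot.dwell(.2)
bot.servo_line(np.array(get_obs()["position"])-.12*R2[:,2],velocity=.12)
p=np.array(get_obs()["position"]);bot.servo_line(p+.08*Z,velocity=.2)
print(get_obs()["time_s"])
bot.reach((lid[0],lid[1],.12),R.from_matrix(np.c_[np.cross([np.cos(LY),np.sin(LY),0],-Z),[np.cos(LY),np.sin(LY),0],-Z]).as_quat())
o=get_obs();print(o["time_s"],o["joint_pos"],o["position"])
c=vision.read_camera("top");np.savez("q_top.npz",**c);c2=vision.read_camera("scene")
cv2.imwrite("pics/q.png",np.hstack([cv2.resize(c["frame"][180:330,60:260],(400,300)),cv2.resize(c2["frame"][140:260,300:480],(400,300))])[:,:,::-1])
```

```text
0.07 [ 1.  -0.5 -0.3]
0.05 [ 0.3 -0.6 -0.3]
0.03 [0.3 0.3 0.8]
0.015 [-0.2  0.2 -0.3]
0.006 [-0.3 -0.5 -0.4]
0.0 [-0.7 -3.7  7.7] [3.85806404e-05 1.73678392e-05 8.40722919e-04]
20.1667
22.1167 [-5.39762962e-01  4.34492395e-01  1.83754994e+00  5.17302528e-04
  8.69675656e-01 -1.04249915e+00] [ 0.49754056 -0.29618158  0.12001046]
```

View pics/q.png

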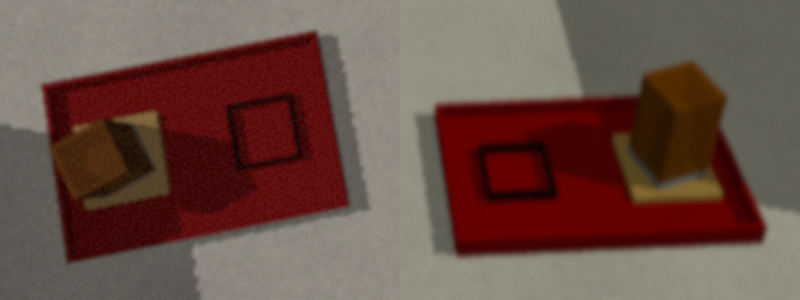

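The jar stands upside down on the seat. On to the lid.

Run:
```python
from workcell import *
from h import *
q=lambda a:R.from_matrix(np.c_[np.cross([np.cos(a),np.sin(a),0],-Z),[np.cos(a),np.sin(a),0],-Z]).as_quat()
print(bot.tcp_to_tips);f=lambda:np.array(get_obs()["wrist_force"])
H=.032
hand.move_gripper(.05,30)
bot.servo_line(lid+H*Z,velocity=.1);print(f().round(1))
hand.move_gripper(.004,30);o=get_obs();print(o["gripper_width"],o["grip_force"],f().round(1))
if not .011<o["gripper_width"]<.018:raise SystemExit("grasp?")
bot.servo_line(lid+.2*Z,velocity=.2)
bot.reach(bay+(H+.12)*Z,q(TY));bot.dwell(.2);f0=f()
o=get_obs();print(o["time_s"],o["gripper_width"],o["position"],f0.round(1))
bot.servo_line(bay+(H+.05)*Z,velocity=.1)
c=vision.read_camera("wrist");c2=vision.read_camera("scene");np.savez("l_w.npz",**c)
cv2.imwrite("pics/l.png",np.hstack([cv2.resize(c["frame"],(400,300)),cv2.resize(c2["frame"][140:260,300:480],(400,300))])[:,:,::-1])
```

```text
0.017
[ 0.1 -1.2  0.3]
0.013188761582354696 30.03720313310623 [-0.6  1.5  6.4]
26.975 0.013088346731076941 [0.5344911  0.15828131 0.15706769] [-0.   0.  -0.7]
```

View pics/l.png

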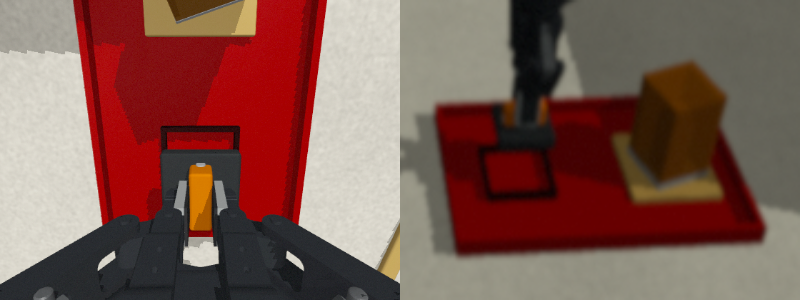

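The lid hangs level and square above the recess: the wrist view shows the plate at columns 161–240 and the frame at 162–239. I'll lower it with a force guard.

Run:
```python
from workcell import *
from h import *
f=lambda:np.array(get_obs()["wrist_force"]);H=.032;base=bay+H*Z
f0=f();bot.servo_line(base+.014*Z,velocity=.08)
for h in np.arange(.012,-.0031,-.001):
    bot.servo_line(base+h*Z,velocity=.02);d=f()-f0
    if d[2]>5 or np.hypot(d[0],d[1])>6:break
print(h,d.round(1),get_obs()["position"]-base)
if h<.003:
    hand.move_gripper(.045,30);bot.dwell(.3)
    bot.servo_line(base+.15*Z,velocity=.2)
    p=get_obs()["position"];bot.reach((.45,0,.3),get_obs()["orientation"])
    c=vision.read_camera("top");c2=vision.read_camera("scene")
    cv2.imwrite("pics/e.png",np.hstack([cv2.resize(c["frame"][180:330,60:260],(400,300)),cv2.resize(c2["frame"][140:260,300:480],(400,300))])[:,:,::-1])
print(get_obs()["time_s"])
```

```text
0.0009999999999999905 [-1.4  0.2  8. ] [1.07267135e-04 4.93773979e-05 1.61380210e-03]
34.0833
```

View pics/e.png

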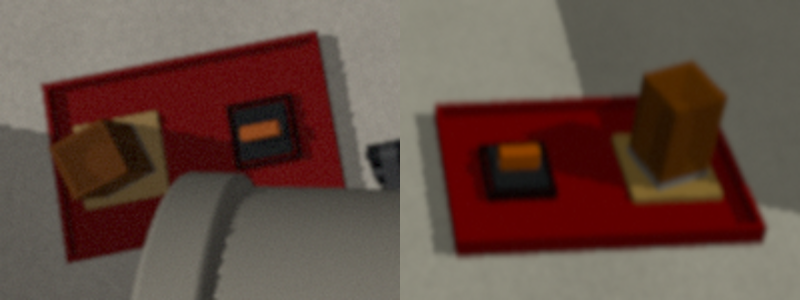

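The picture shows the lid flat inside the frame at (265,130), flap up, and the jar seated at (90,160). Contact came within 2 mm of the expected floor height, so I'm handing in.

```bash
python3 -c "
from workcell import *
print(hand_in())"
```

```text
the job is handed in; nothing more can be done
None
```

The job is handed in, with no verdict returned: in the last pictures the jar stood upside down over the peg with its rim on the bamboo seat, and the lid lay flat and flap up in the recess. I did not move the mould, the bowl or the paddle.

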